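Take a roll of tape off the locking spindle

ROBOT

A 6-joint arm with a two-finger parallel gripper is mounted at the origin on the work surface. World frame = base frame: x ahead of the robot, y to its left, z up, the work surface at z = 0. Lengths are in m, angles in degrees, forces in N, time in s.
With the tool pointing down it reaches from about 0.4 to 0.825 m from the base axis. Payload 7 kg.
Tool frame: the origin (TCP) lies on the centre line of the jaws, within the pads' length; the fingertips stand 22 mm ahead of it and the grasp point (between the pads) lies 3 mm ahead of it; z points along the fingers, y is the line along which they close (so a half turn about z gives the same grasp; the last joint's range is limited). The gripper opens to 88 mm and grips with 3 to 60 N. Pads are 19 mm wide; open, the fingers measure 130 mm over their backs; the gripper's body (78 mm by 193 mm) begins 47 mm behind the grasp point.
Start: joints at [90.017, 20.546, 0.682, 0, -70.136, -16.507], TCP at [0.192, 0.647, 0.249] pointing down, gripper open.
Joint ranges: [-176.03, 176.03], [-82.01, 121.73], [-58.28, 71.71], [-173.87, 95.51], [-174.79, -0.11], [-173.66, 173.66]. Speed limits (degrees/s): [136.94, 136.94, 172.46, 180, 180, 180].

INTERFACE

Orientations are given as [roll, pitch, yaw] about the fixed x, y, z axes, in that order (R = Rz(yaw) Ry(pitch) Rx(roll)).
In Python, from plant import get_state, cams, r gives the robot as it stands.
- The arm moves only by the tool apply_moves, never from a script. Its argument "targets" is a list of rows, each an object with "dp": the shift along the world's x, y, z in m, a list of three; "yaw": the turn about the world's z in degrees. In form: [{"dp": [x, y, z], "yaw": yaw}, ...]. A call has 1 to 20 rows; each row is the pose to reach, as a shift and turn from the pose commanded when the call began; what a row does not reach only later rows make up. A row lasts 1/12 s, in which the tool goes at most 41.7 mm and 7.16 degrees, less where a joint would pass 70% of its speed; a pose out of reach is approached as far as the arm can. A call with a gripper value outside its range is refused whole. "grip" is the gripper command: -1 is fully open, 1 is shut, values between are in proportion, set as the call begins (left out, the last holds). The fingers move at their own pace and stop on an object; "squeeze" is the grip in N (left out, the last holds). Time passes only in rows, so rows that repeat a pose let the fingers close. It gives the time, the measured TCP pose, the force, the opening and the grip force at its end, in the units of the state.
- get_state(): the state, without advancing time (a new reading comes with each control period).
- cams.capture(name): name is "scene" or "top" or "wrist"; returns a dict with "image" (400x640x3 uint8, red, green, blue), "range_z" (400x640 float32, m along the optical axis (not along the pixel's ray), 0 where there is no reading), "fx", "fy", "cx", "cy" (pixels), "R" (3x3) and "t" (3): a world point X has camera coordinates R X + t; the wrist camera has in their place "T_tool_cam" (4x4, takes a point from camera to tool coordinates, whose origin is the TCP and whose axes are the flange's). Camera axes: x right, y down, z forward; pixel columns grow to the right and rows downward; lengths in m; the calibration is good to about 2 mm. The wrist camera is an equidistant fisheye: a pixel r from the principal point sees the ray r / f radians off the axis. A picture is of the moment at which its call begins: read the wrist's pose just before it.
- r.close_job(): hands the job in; it is judged then, once.
The state is a dict: "time_s": time; "joints": joint angles; "qd": joint speeds; "joint_torque": joint torques, N m; "tcp_pos": TCP position; "eef_rot": TCP orientation; "contact_force": force on the tool from outside, world axes, zero at the start; "moment": the same for the moment, N m; "gripper_width": finger opening in m; "gripper_force": force on a finger pad.
Only numpy, scipy, OpenCV 4.12 (cv2) and the standard library are available. Lean on these libraries where they do the work, as an engineer would, in place of code of your own. Each camera call takes 0.05 s, during which the arm holds its last target. There are 200 camera calls.

TASK

On the packing bench, one roll of tape is locked on an upright spindle by two small side lugs. Feel for the angle at which it comes free, slide it up off the spindle and set it down (do not drop it) lying flat in the empty half of the shallow wooden tray, then let go. Leave the roll already in the tray, the jar, the hammer and the wood offcut alone.

Things in the scene. Friction and masses are not known exactly. Their poses are not given: they have to be found in the camera images.
- roll_center (a point): Centre (half-way up, on the axis) of the tan tape roll on the spindle: a plain cylinder 60 mm in diameter, 50 mm high, axis z upright, 0.2 to 0.42 kg, core bore 37 mm. At the start its axis is the spindle's axis. If lifting is blocked, lower it and turn it further. Turned anticlockwise seen from above it comes free after 0.45 to 1.3 rad; nothing stops it turning either way.
- roll_web (a point): Centre of the grey web across the roll's core, 15 mm below roll_center: 8 mm thick, with a 23 mm round hole and two opposite slots 10 mm wide. At the start two lugs on the spindle, opposite each other, are 3 mm above the web, so the roll lifts only 3 mm until slots and lugs line up (to about 0.15 rad); then it slides straight up and is clear after rising 52 mm.
- roll_foot (a point): Centre of the roll's underside, 25 mm below roll_center. At the start it rests on a fixed steel disc, 96 mm across, 12 mm thick, with a fixed upright spindle 20 mm thick rising 52 mm. Its lugs are 5 mm wide, 6 mm high and reach 16 mm from the axis. Their direction differs each time: it can be seen from above, down the core, but the roll's attitude does not tell it.
- free_half (a point): Middle of the empty half of the fixed wooden tray, on its floor (6 mm above the bench). The tray is 154 mm (x) by 224 mm (y) outside; its rim, 8 mm wide, stands 10 mm above the floor. This point lies 50 mm from the tray's centre along the tray's +y; the inner edges are 69 mm away in x either side and 54 mm away in +y.
- spare_center (a point): Centre (half-way up) of a like tape roll, 60 mm diameter, 50 mm high, standing flat in the other half of the tray, about 115 mm from the middle of the empty half. Leave it alone.
- jar_mark (a point): Point on the axis, 20 mm above the underside, of a closed jar 64 mm in diameter and 75 mm high, a bystander.
- hammer_mark (a point): Point on the handle of a hammer lying on the bench, a bystander, beyond the work.
- offcut_mark (a point): Centre of a dark wood offcut, 60 x 160 x 40 mm, a bystander, beyond the work.
Mind the look-alikes: they are no part of the job. Leave any blue look-alike of the part that bears roll_center alone.

How it is judged (in metres and radians):
On the way:
1. the roll is slid up clear of the spindle, its centre more than 90 mm above the bench (height (world z) of roll_center above 0.09 m), for 0.1 s.
At the end, for the whole second after the job is handed in: The roll taken from the spindle lies flat (within 0.08 rad) on the tray floor (height within 4 mm), inside the rim and in the half of the tray that was empty, released and at rest (z of roll_center in the frame of free_half between 0.021 and 0.029 m and angle between roll_center's own z axis and vertical below 0.08 rad and x of roll_center in the frame of free_half between -0.042 and 0.042 m and y of roll_center in the frame of free_half between -0.05 and 0.028 m and linear speed of roll below 0.02 m/s); the robot touches nothing.
It fails at once if the roll in the tray is pushed more than 15 mm (distance of spare_center from where it was at the start of the episode above 0.015 m).
It fails at once if the jar, hammer or offcut is moved more than 20 mm (distance of any of jar_mark, hammer_mark, offcut_mark from where it was at the start of the episode above 0.02 m).
It fails at once if the roll is dropped (falls freely faster than 0.7 m/s) (linear speed of roll above 0.7 m/s and contact force between the fingers and roll below 0.05 N).
It also fails if it takes over 51 s, if anything falls off the work surface, if the arm or the gripper's body presses on something with over 40 N, if the wrist force passes 120 N, or if a joint passes its speed limit or range.

## Working session

There is one attempt and no reset: what is moved stays moved. The work goes in short steps, Python scripts to look and compute and a tool call to move; the robot and the scene stay as the last step left them, time stands still between calls to the robot, and variables do not carry over. Pictures are saved under pics/ and viewed, at most 10 in all, crops included, and the job is handed in when it is done.

Besides the shell and the picture viewer there is one more tool, called after "Request:" as name(argument=value, ...) on one line, values as JSON. apply_moves: Moves the arm, as the interface text tells. Its arguments: {"type":"object","properties":{"targets":{"type":"array","items":{"type":"object","properties":{"dp":{"type":"array","items":{"type":"number"}},"yaw":{"type":"number"}}}},"grip":{"type":"number"},"squeeze":{"type":"number"}},"required":["targets"]}

```bash
mkdir -p pics; python3 - <<'E'
from plant import get_state,cams,r
import cv2,numpy as np,pickle
s=get_state();print(s)
for n in ["scene","top","wrist"]:
    c=cams.capture(n);pickle.dump(c,open(n+".pkl","wb"))
    cv2.imwrite(f"pics/{n}0.png",c["image"][:,:,::-1]);print(n,{k:v for k,v in c.items() if k not in("image","range_z")})
E
```

```text
{'time_s': 0.0, 'joints': array([ 9.00144447e+01,  2.05908466e+01,  6.33322864e-01, -1.97175257e-02,
       -7.01362135e+01, -1.65057730e+01]), 'qd': array([-0.04176887,  0.0250445 ,  0.01484757, -0.04581245,  0.03388378,
        0.07812556]), 'joint_torque': array([-1.24635430e-03, -5.82716024e+01,  2.93052703e+01,  6.99711710e+00,
        6.86164465e-03, -1.74298307e-04]), 'tcp_pos': array([0.1915217 , 0.64678019, 0.24762715]), 'eef_rot': array([ 1.79904859e+02, -8.86247619e-03, -1.64980358e+01]), 'contact_force': array([0.08616396, 0.4670844 , 0.21020798]), 'moment': array([-0.04586759, -0.00339713,  0.00046371]), 'gripper_force': 0.0, 'gripper_width': 0.08738853124756174}
scene {'fx': 520.3036752196455, 'fy': 520.3036752196455, 'cx': 322.8552881978104, 'cy': 195.72891762943024, 'R': array([[-0.1146476 ,  0.99333722, -0.01170905],
       [ 0.80086208,  0.08544601, -0.59272161],
       [-0.58777194, -0.07733144, -0.80532229]]), 't': array([ 0.04605107, -0.44410332,  1.55059758])}
top {'fx': 512.3417450177078, 'fy': 512.3417450177078, 'cx': 324.1630302673977, 'cy': 196.69140744008672, 'R': array([[-2.47954312e-02, -9.99690173e-01, -2.17807941e-03],
       [-9.97202567e-01,  2.48872930e-02, -7.04816497e-02],
       [ 7.05140191e-02,  4.24363483e-04, -9.97510698e-01]]), 't': array([0.05689508, 0.62553503, 1.02468703])}
wrist {'fx': 309.70691628693146, 'fy': 309.70691628693146, 'cx': 320.6996394802504, 'cy': 203.6193575891879, 'T_tool_cam': array([[-8.74300921e-06, -9.66191001e-01, -2.57827363e-01,
         6.89795093e-02],
       [ 9.99999864e-01, -1.42675704e-04,  5.00757451e-04,
        -4.88510723e-04],
       [-5.20613043e-04, -2.57827324e-01,  9.66190871e-01,
        -1.34784151e-01],
       [ 0.00000000e+00,  0.00000000e+00,  0.00000000e+00,
         1.00000000e+00]])}
```

View pics/top0.png

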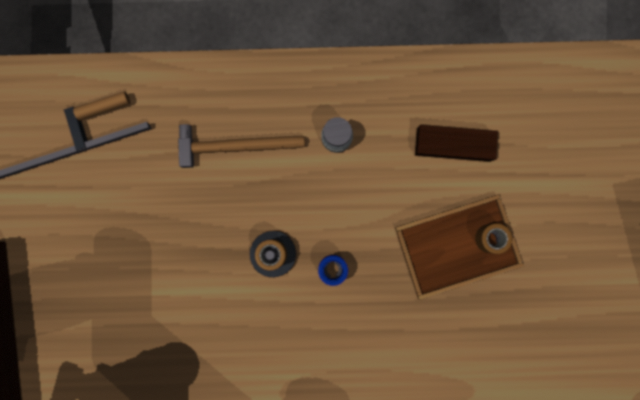

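View pics/scene0.png

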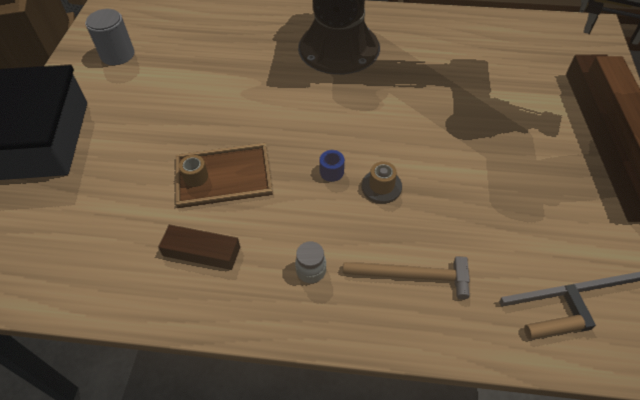

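View pics/wrist0.png

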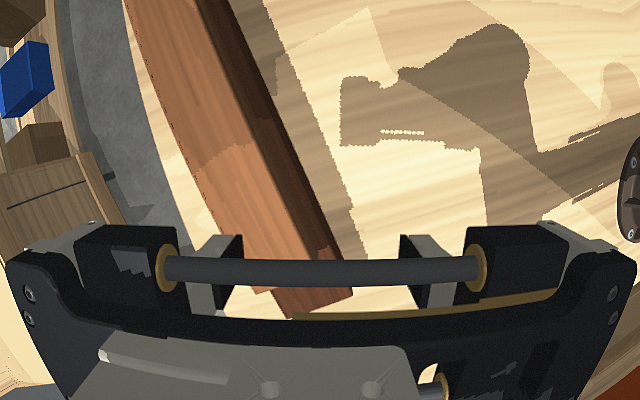

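The top view shows the spindle roll near (270,255) on its disc (273,254), the blue look-alike at (333,269), the tray around (460,246) with its spare roll at (496,238), and the jar at (337,134). The scene view agrees. The wrist view does not see the work yet.

```bash
cat > h.py <<'E'
import numpy as np,cv2
def ray(c,uv,z):
    uv=np.atleast_2d(uv).astype(float);R,t=c["R"],c["t"];o=-R.T@t
    d=np.c_[(uv[:,0]-c["cx"])/c["fx"],(uv[:,1]-c["cy"])/c["fy"],np.ones(len(uv))]@R
    return o+d*((z-o[2])/d[:,2])[:,None]
def cloud(c):
    v,u=np.mgrid[:400,:640];Z=c["range_z"]
    P=np.stack([(u-c["cx"])/c["fx"]*Z,(v-c["cy"])/c["fy"]*Z,Z],-1)
    return (P-c["t"])@c["R"]
E
python3 - <<'E'
import pickle,numpy as np,cv2
from h import *
for n,rois in (("top",dict(roll=(235,225,310,285),blue=(315,250,352,290),spare=(475,215,520,262))),("scene",dict(roll=(355,155,410,205),blue=(315,145,350,185),spare=(175,150,212,190)))):
    c=pickle.load(open(n+".pkl","rb"));P=cloud(c)
    for k,(a,b,e,f) in rois.items():
        p=P[b:f,a:e].reshape(-1,3); zs=p[:,2]
        lo,hi={"roll":(.054,.07),"spare":(.048,.064),"blue":(.03,.07)}[k]
        q=p[(zs>lo)&(zs<hi)];(x,y),rr=cv2.minEnclosingCircle(q[:,:2].astype(np.float32))
        print(n,k,len(q),q.mean(0).round(4),(round(x,4),round(y,4),round(rr,4)),"zmed",np.median(q[:,2]).round(4),"zmax",zs.max().round(3))
    if n=="top":
        # roll tan top face ellipse, cast at z=.062
        im=c["image"];hsv=cv2.cvtColor(im,cv2.COLOR_RGB2HSV)
        p=P[225:285,235:310];m=((p[...,2]>.004)&(p[...,2]<.02)).astype(np.uint8)
        vv,uu=np.nonzero(m);q=p[vv,uu];print("disc",len(q),cv2.minEnclosingCircle(q[:,:2].astype(np.float32)))
        # tray: rim pixels
        p=P[185:305,385:535];h=p[...,2];m=((h>.003)).astype(np.uint8)
        m=cv2.morphologyEx(m,cv2.MORPH_CLOSE,np.ones((5,5)));cs=max(cv2.findContours(m,0,1)[0],key=cv2.contourArea)
        uv=cs[:,0]+[385,185];w=ray(c,uv,.012)[:,:2].astype(np.float32);print("tray",cv2.minAreaRect(w),cv2.boxPoints(cv2.minAreaRect(w)))
        for k,(a,b,e,f) in dict(jar=(315,110,360,155),offc=(410,118,505,165),ham=(172,120,310,170)).items():
            q=P[b:f,a:e].reshape(-1,3);q=q[q[:,2]>.012];print(k,q.min(0).round(3),q.max(0).round(3))
        # color view
cc=pickle.load(open("top.pkl","rb"));z=cc["image"][180:310,230:540,::-1]
cv2.imwrite("pics/top_crop.png",np.clip(cv2.resize(z,None,fx=2.5,fy=2.5,interpolation=2).astype(float)*1.6,0,255).astype(np.uint8))
E
```

```text
top roll 551 [0.5137 0.1494 0.0614] (0.5136, 0.1498, 0.0298) zmed 0.0614 zmax 1.066
top blue 477 [0.4795 0.0276 0.0488] (0.4795, 0.0276, 0.0299) zmed 0.0493 zmax 1.066
top spare 491 [ 0.5341 -0.295   0.0552] (0.5346, -0.2957, 0.03) zmed 0.0553 zmax 1.066
disc 1030 ((0.5216321349143982, 0.1508311927318573), 0.08810224384069443)
tray ((0.5207898616790771, -0.23154547810554504), (0.24389207363128662, 0.2996200919151306), 3.430467128753662) [[ 0.39009815 -0.08930077]
 [ 0.40802652 -0.388384  ]
 [ 0.65148157 -0.3737902 ]
 [ 0.6335532  -0.07470694]]
jar [ 0.553 -0.018  0.012] [0.779 0.043 1.066]
offc [ 0.553 -0.314  0.012] [0.769 0.041 1.066]
ham [0.553 0.041 0.012] [0.785 0.339 1.066]
scene roll 399 [0.5161 0.1512 0.061 ] (0.5138, 0.1523, 0.0314) zmed 0.0613 zmax 0.986
scene blue 438 [0.4833 0.0295 0.045 ] (0.4799, 0.0301, 0.0314) zmed 0.0475 zmax 0.986
scene spare 321 [ 0.5358 -0.2929  0.0543] (0.5335, -0.2928, 0.0324) zmed 0.0547 zmax 0.986
```

View pics/top_crop.png

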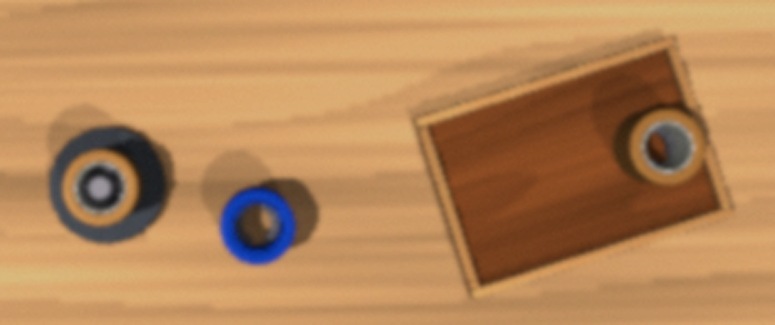

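The crop confirms the layout. The tray's outer corners are at crop (412,115), (672,37), (735,210) and (472,298), and the lugs aren't resolved at this distance. I'll put the wrist camera straight over the roll to look down its core.

Request:
apply_moves(targets=[{"dp": [0.02, -0.04, 0]}, {"dp": [0.04, -0.075, 0]}, {"dp": [0.06, -0.11, 0]}, {"dp": [0.08, -0.145, 0]}, {"dp": [0.095, -0.18, 0]}, {"dp": [0.115, -0.215, 0]}, {"dp": [0.135, -0.25, 0]}, {"dp": [0.15, -0.285, 0]}, {"dp": [0.17, -0.32, 0]}, {"dp": [0.19, -0.355, 0]}, {"dp": [0.21, -0.39, 0]}, {"dp": [0.225, -0.425, -0.02]}, {"dp": [0.245, -0.455, -0.05]}, {"dp": [0.256, -0.477, -0.08]}, {"dp": [0.256, -0.477, -0.107]}, {"dp": [0.256, -0.477, -0.107]}, {"dp": [0.256, -0.477, -0.107]}])

```text
$.targets[0]: bad value
```

```bash
cat >> h.py <<'E'
from scipy.spatial.transform import Rotation as Rt
def wristproj(c,s,X):
    T=c["T_tool_cam"];Rw=Rt.from_euler("xyz",s["eef_rot"],degrees=True).as_matrix()
    p=(np.atleast_2d(X)-s["tcp_pos"])@Rw; q=(p-T[:3,3])@T[:3,:3]
    rr=np.hypot(q[:,0],q[:,1]);th=np.arctan2(rr,q[:,2]);k=c["fx"]*th/np.maximum(rr,1e-9)
    return np.c_[c["cx"]+k*q[:,0],c["cy"]+k*q[:,1]]
def rectify(c,s,ctr,half,px):   # resample the horizontal plane at ctr z; columns = +x, rows = -y
    g=np.linspace(-half,half,px);x,y=np.meshgrid(g,-g)
    uv=wristproj(c,s,np.c_[x.ravel()+ctr[0],y.ravel()+ctr[1],np.full(x.size,ctr[2])]).astype(np.float32)
    return cv2.remap(c["image"],uv[:,0].reshape(px,px),uv[:,1].reshape(px,px),cv2.INTER_CUBIC)
E
python3 - <<'E'
from plant import get_state,cams
from h import *
import pickle
s=get_state();c=cams.capture("wrist");pickle.dump((s,c),open("w1.pkl","wb"))
print(s["time_s"],s["joints"].round(1),s["tcp_pos"].round(4),s["eef_rot"].round(2))
a=rectify(c,s,(.5136,.150,.062),.05,380);b=rectify(c,s,(.5136,.150,.035),.025,380)
cv2.imwrite("pics/w1.png",np.hstack([a,b])[:,:,::-1])
t=pickle.load(open("top.pkl","rb"))
cr=np.array([[412,115],[672,37],[735,210],[472,298]]);uv=(cr+.5)/2.5-.5+[230,180]
w=ray(t,uv,.016)[:,:2];print(w.round(4),np.linalg.norm(w-np.roll(w,-1,0),axis=1).round(3))
ce=w.mean(0);y=(w[0]+w[3]-w[1]-w[2]);y/=np.linalg.norm(y);print("centre",ce,"y",y,"free",ce+.05*y,"spare dist",np.linalg.norm(ce+.05*y-[.534,-.295]))
E
```

```text
0.15 [ 90.   20.6   0.6  -0.  -70.1 -16.5] [0.1915 0.6469 0.2478] [ 1.7993e+02 -1.0000e-02 -1.6500e+01]
[[ 0.5641 -0.1011]
 [ 0.6228 -0.3168]
 [ 0.4804 -0.3612]
 [ 0.4149 -0.1446]] [0.224 0.149 0.226 0.155]
centre [ 0.52055149 -0.23091475] y [-0.27607297  0.96113668] free [ 0.50674784 -0.18285792] spare dist 0.11540591965144964
```

View pics/w1.png

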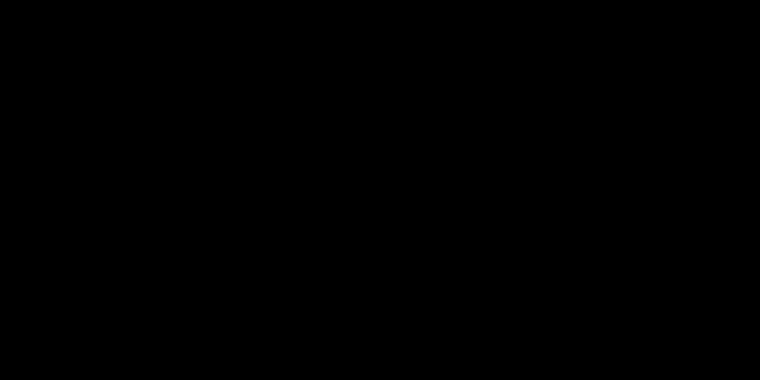

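The move was refused because each row needs a yaw, so that picture is black (roll out of view). The tray measures 0.225 × 0.152 m, and the spare roll is 0.115 m from the free half, both as stated. Retrying the move.

Request:
apply_moves(targets=[{"dp": [0.02, -0.036, 0], "yaw": 0}, {"dp": [0.04, -0.072, 0], "yaw": 0}, {"dp": [0.06, -0.108, 0], "yaw": 0}, {"dp": [0.08, -0.144, 0], "yaw": 0}, {"dp": [0.1, -0.18, 0], "yaw": 0}, {"dp": [0.12, -0.216, 0], "yaw": 0}, {"dp": [0.14, -0.252, 0], "yaw": 0}, {"dp": [0.16, -0.288, 0], "yaw": 0}, {"dp": [0.175, -0.324, 0], "yaw": 0}, {"dp": [0.195, -0.36, 0], "yaw": 0}, {"dp": [0.215, -0.396, 0], "yaw": 0}, {"dp": [0.23, -0.43, -0.01], "yaw": 0}, {"dp": [0.245, -0.455, -0.04], "yaw": 0}, {"dp": [0.256, -0.477, -0.07], "yaw": 0}, {"dp": [0.256, -0.477, -0.107], "yaw": 0}, {"dp": [0.256, -0.477, -0.107], "yaw": 0}, {"dp": [0.256, -0.477, -0.107], "yaw": 0}])

```text
time_s: 1.62
tcp_pos: [0.447, 0.1692, 0.1408]
eef_rot: [179.8, 0.1, -16.5]
contact_force: [-0.0, 0.6, 1.5]
gripper_width: 0.0873
gripper_force: 0.0
```

```bash
python3 - <<'E'
from plant import get_state,cams
from h import *
import pickle
s=get_state();c=cams.capture("wrist");pickle.dump((s,c),open("w1.pkl","wb"))
print(s["time_s"],s["joints"].round(1),s["tcp_pos"].round(4),s["eef_rot"].round(2))
a=rectify(c,s,(.5136,.150,.062),.05,380);b=rectify(c,s,(.5136,.150,.035),.025,380)
cv2.imwrite("pics/w2.png",np.hstack([a,b])[:,:,::-1])
E
```

```text
1.6167 [ 44.4   8.  -31.9   0.  -50.3  29.1] [0.447  0.1692 0.1408] [ 1.7978e+02  1.1000e-01 -1.6530e+01]
```

View pics/w2.png

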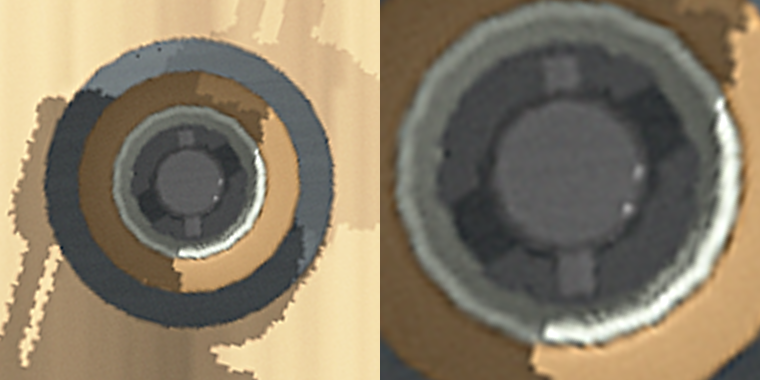

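The core view (seen from above) shows the lugs at panel pixels (562,72) and (575,272), about 93.7° in world. The dark slots are at (658,125) and (482,222), about 28.9°. So the turn is about +65° (1.13 rad), which falls inside the stated range. The roll's centre is near (0.5135, 0.1515). Next I turn the wrist, descend over the roll and close.

Request:
apply_moves(targets=[{"dp": [0.01, -0.003, 0], "yaw": -6}, {"dp": [0.02, -0.006, 0], "yaw": -12}, {"dp": [0.03, -0.009, 0], "yaw": -18}, {"dp": [0.04, -0.012, 0], "yaw": -24}, {"dp": [0.05, -0.015, 0], "yaw": -30}, {"dp": [0.06, -0.017, 0], "yaw": -36}, {"dp": [0.0665, -0.0177, 0], "yaw": -42}, {"dp": [0.0665, -0.0177, 0], "yaw": -48}, {"dp": [0.0665, -0.0177, 0], "yaw": -54}, {"dp": [0.0665, -0.0177, 0], "yaw": -58}, {"dp": [0.0665, -0.0177, -0.02], "yaw": -58}, {"dp": [0.0665, -0.0177, -0.045], "yaw": -58}, {"dp": [0.0665, -0.0177, -0.07], "yaw": -58}, {"dp": [0.0665, -0.0177, -0.085], "yaw": -58}, {"dp": [0.0665, -0.0177, -0.094], "yaw": -58}, {"dp": [0.0665, -0.0177, -0.094], "yaw": -58}, {"dp": [0.0665, -0.0177, -0.094], "yaw": -58}], grip=-1)

```text
time_s: 3.08
tcp_pos: [0.515, 0.1537, 0.0491]
eef_rot: [-179.9, 0.0, -74.4]
contact_force: [0.5, -0.2, 0.2]
gripper_width: 0.0876
gripper_force: 0.0
```

Request:
apply_moves(targets=[{"dp": [0, 0, 0], "yaw": 0}, {"dp": [0, 0, 0], "yaw": 0}, {"dp": [0, 0, 0], "yaw": 0}, {"dp": [0, 0, 0], "yaw": 0}, {"dp": [0, 0, 0], "yaw": 0}, {"dp": [0, 0, 0], "yaw": 0}, {"dp": [0, 0, 0], "yaw": 0}, {"dp": [0, 0, 0], "yaw": 0}, {"dp": [0, 0, 0], "yaw": 0}, {"dp": [0, 0, 0], "yaw": 0}], grip=1, squeeze=25)

```text
time_s: 3.92
tcp_pos: [0.5142, 0.1525, 0.0481]
eef_rot: [-180.0, -0.0, -74.5]
contact_force: [-2.5, -0.5, 6.1]
gripper_width: 0.0604
gripper_force: 25.0
```

Request:
apply_moves(targets=[{"dp": [0, 0, 0.001], "yaw": 0}, {"dp": [0, 0, 0.001], "yaw": 5}, {"dp": [0, 0, 0.001], "yaw": 10}, {"dp": [0, 0, 0.001], "yaw": 15}, {"dp": [0, 0, 0.001], "yaw": 20}, {"dp": [0, 0, 0.001], "yaw": 25}, {"dp": [0, 0, 0.001], "yaw": 30}, {"dp": [0, 0, 0.001], "yaw": 35}, {"dp": [0, 0, 0.001], "yaw": 40}, {"dp": [0, 0, 0.001], "yaw": 45}, {"dp": [0, 0, 0.001], "yaw": 50}, {"dp": [0, 0, 0.001], "yaw": 55}, {"dp": [0, 0, 0.001], "yaw": 60}, {"dp": [0, 0, 0.001], "yaw": 65}, {"dp": [0, 0, 0.001], "yaw": 65}, {"dp": [0, 0, 0.001], "yaw": 65}])

```text
time_s: 5.25
tcp_pos: [0.5138, 0.1523, 0.0482]
eef_rot: [180.0, 0.0, -9.7]
contact_force: [-0.2, 0.0, -3.1]
gripper_width: 0.0605
gripper_force: 25.0
```

Request:
apply_moves(targets=[{"dp": [0, 0, 0.002], "yaw": 0}, {"dp": [0, 0, 0.004], "yaw": 0}, {"dp": [0, 0, 0.006], "yaw": 0}, {"dp": [0, 0, 0.006], "yaw": 0}])

```text
time_s: 5.58
tcp_pos: [0.5143, 0.1526, 0.0551]
eef_rot: [-180.0, -0.0, -9.5]
contact_force: [-1.1, -1.0, -2.9]
gripper_width: 0.0598
gripper_force: 25.0
```

It has risen 7 mm carrying only its weight (−2.9 N), so it is free. Sliding it on up.

Request:
apply_moves(targets=[{"dp": [0, 0, 0.005], "yaw": 0}, {"dp": [0, 0, 0.011], "yaw": 0}, {"dp": [0, 0, 0.017], "yaw": 0}, {"dp": [0, 0, 0.023], "yaw": 0}, {"dp": [0, 0, 0.03], "yaw": 0}, {"dp": [0, 0, 0.037], "yaw": 0}, {"dp": [0, 0, 0.044], "yaw": 0}, {"dp": [0, 0, 0.051], "yaw": 0}, {"dp": [0, 0, 0.058], "yaw": 0}, {"dp": [0, 0, 0.065], "yaw": 0}, {"dp": [0, 0, 0.075], "yaw": 0}, {"dp": [0, 0, 0.085], "yaw": 0}, {"dp": [0, 0, 0.09], "yaw": 0}, {"dp": [0, 0, 0.09], "yaw": 0}, {"dp": [0, 0, 0.09], "yaw": 0}])

```text
time_s: 6.83
tcp_pos: [0.5142, 0.1526, 0.1449]
eef_rot: [-180.0, -0.0, -9.5]
contact_force: [-0.6, -0.5, -3.4]
gripper_width: 0.0605
gripper_force: 25.0
```

```bash
python3 - <<'E'
from plant import get_state,cams
from h import *
s=get_state();c=cams.capture("scene");print(s["tcp_pos"],s["eef_rot"],s["joints"].round(1))
P=cloud(c);p=P[...,:]
b=P.reshape(-1,3);m=(abs(b[:,0]-.514)<.02)&(abs(b[:,1]-.152)<.02)&(b[:,2]<.14);print(np.percentile(b[m,2],[0,5,50,95]))
cv2.imwrite("pics/s2.png",cv2.resize(c["image"][60:220,280:480,::-1],None,fx=3,fy=3))
E
```

```text
[0.51415828 0.15260884 0.14488513] [-1.79961603e+02 -2.51911891e-02 -9.49587278e+00] [ 37.5  12.9 -24.9  -0.  -52.1  43. ]
[0.00579389 0.00963318 0.03169389 0.1366239 ]
```

View pics/s2.png

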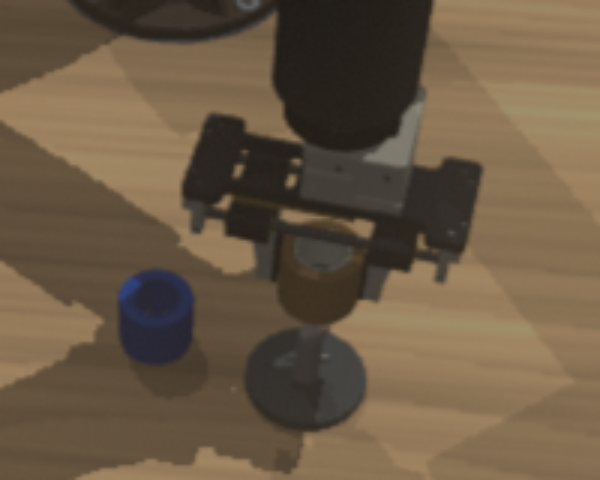

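The roll is held upright, clear of the spindle (crop: roll (320,270), spindle top (310,335)). Carrying it to the free half at (0.507, -0.183) and staying high.

Request:
apply_moves(targets=[{"dp": [0, -0.01, 0], "yaw": -3}, {"dp": [-0.001, -0.03, 0], "yaw": -7}, {"dp": [-0.001, -0.055, 0], "yaw": -12}, {"dp": [-0.002, -0.08, 0], "yaw": -17}, {"dp": [-0.002, -0.105, 0], "yaw": -22}, {"dp": [-0.003, -0.13, 0], "yaw": -27}, {"dp": [-0.003, -0.155, 0], "yaw": -32}, {"dp": [-0.004, -0.18, 0], "yaw": -37}, {"dp": [-0.004, -0.205, 0], "yaw": -42}, {"dp": [-0.005, -0.23, 0], "yaw": -47}, {"dp": [-0.006, -0.255, 0], "yaw": -52}, {"dp": [-0.006, -0.28, 0], "yaw": -57}, {"dp": [-0.007, -0.305, 0], "yaw": -61}, {"dp": [-0.007, -0.325, 0], "yaw": -64}, {"dp": [-0.007, -0.336, 0], "yaw": -64}, {"dp": [-0.007, -0.336, 0], "yaw": -64}, {"dp": [-0.007, -0.336, 0], "yaw": -64}, {"dp": [-0.007, -0.336, 0], "yaw": -64}])

```text
time_s: 8.38
tcp_pos: [0.5069, -0.183, 0.1442]
eef_rot: [180.0, 0.0, -73.4]
contact_force: [0.2, 1.6, -3.1]
gripper_width: 0.06
gripper_force: 25.0
```

Request:
apply_moves(targets=[{"dp": [0, 0, -0.01], "yaw": 0}, {"dp": [0, 0, -0.025], "yaw": 0}, {"dp": [0, 0, -0.04], "yaw": 0}, {"dp": [0, 0, -0.055], "yaw": 0}, {"dp": [0, 0, -0.068], "yaw": 0}, {"dp": [0, 0, -0.078], "yaw": 0}, {"dp": [0, 0, -0.086], "yaw": 0}, {"dp": [0, 0, -0.092], "yaw": 0}, {"dp": [0, 0, -0.095], "yaw": 0}, {"dp": [0, 0, -0.097], "yaw": 0}, {"dp": [0, 0, -0.097], "yaw": 0}, {"dp": [0, 0, -0.097], "yaw": 0}])

```text
time_s: 9.38
tcp_pos: [0.5074, -0.1835, 0.048]
eef_rot: [-180.0, -0.0, -73.5]
contact_force: [-0.7, -0.5, -2.6]
gripper_width: 0.0603
gripper_force: 25.0
```

Now creep down until it touches.

Request:
apply_moves(targets=[{"dp": [0, 0, -0.001], "yaw": 0}, {"dp": [0, 0, -0.002], "yaw": 0}, {"dp": [0, 0, -0.003], "yaw": 0}, {"dp": [0, 0, -0.004], "yaw": 0}, {"dp": [0, 0, -0.004], "yaw": 0}, {"dp": [0, 0, -0.004], "yaw": 0}])

```text
time_s: 9.88
tcp_pos: [0.5071, -0.1835, 0.0435]
eef_rot: [180.0, -0.0, -73.5]
contact_force: [0.5, 0.2, -3.1]
gripper_width: 0.0597
gripper_force: 25.0
```

Request:
apply_moves(targets=[{"dp": [0, 0, -0.001], "yaw": 0}, {"dp": [0, 0, -0.002], "yaw": 0}, {"dp": [0, 0, -0.002], "yaw": 0}, {"dp": [0, 0, -0.002], "yaw": 0}])

```text
time_s: 10.22
tcp_pos: [0.5073, -0.1835, 0.042]
eef_rot: [-180.0, -0.0, -73.5]
contact_force: [-2.2, 0.7, 5.2]
gripper_width: 0.0601
gripper_force: 25.0
```

Contact: the force went from −3.1 to +5.2 N with the TCP at 0.042, as expected. Releasing and rising.

Request:
apply_moves(targets=[{"dp": [0, 0, 0], "yaw": 0}, {"dp": [0, 0, 0], "yaw": 0}, {"dp": [0, 0, 0], "yaw": 0}, {"dp": [0, 0, 0], "yaw": 0}, {"dp": [0, 0, 0], "yaw": 0}, {"dp": [0, 0, 0], "yaw": 0}, {"dp": [0, 0, 0], "yaw": 0}, {"dp": [0, 0, 0], "yaw": 0}], grip=-0.85)

```text
time_s: 10.88
tcp_pos: [0.5071, -0.1835, 0.0415]
eef_rot: [180.0, -0.0, -73.5]
contact_force: [-0.3, 0.2, 0.3]
gripper_width: 0.0808
gripper_force: 0.0
```

Request:
apply_moves(targets=[{"dp": [0, 0, 0.01], "yaw": 0}, {"dp": [0, 0, 0.03], "yaw": 0}, {"dp": [0, 0, 0.055], "yaw": 0}, {"dp": [0, 0, 0.085], "yaw": 0}, {"dp": [0, 0, 0.115], "yaw": 0}, {"dp": [0, 0.03, 0.14], "yaw": 0}, {"dp": [0, 0.07, 0.15], "yaw": 0}, {"dp": [0, 0.11, 0.15], "yaw": 0}, {"dp": [0, 0.15, 0.15], "yaw": 0}, {"dp": [0, 0.19, 0.15], "yaw": 0}, {"dp": [0, 0.23, 0.15], "yaw": 0}, {"dp": [0, 0.27, 0.15], "yaw": 0}, {"dp": [0, 0.27, 0.15], "yaw": 0}])

```text
time_s: 11.97
tcp_pos: [0.5076, 0.0919, 0.1928]
eef_rot: [-179.8, 0.0, -73.2]
contact_force: [0.5, -0.4, -0.0]
gripper_width: 0.0809
gripper_force: 0.0
```

```bash
python3 - <<'E'
from plant import get_state,cams
from h import *
s=get_state();c=cams.capture("top");print(s["time_s"],s["tcp_pos"],s["gripper_width"])
P=cloud(c)
for n,(x,y) in dict(roll=(.507,-.183),spare=(.5341,-.295)).items():
    q=P.reshape(-1,3);q=q[(np.hypot(q[:,0]-x,q[:,1]-y)<.05)&(q[:,2]>.048)&(q[:,2]<.064)];print(n,q.mean(0).round(4),q.std(0).round(4),cv2.minEnclosingCircle(q[:,:2].astype(np.float32)))
cv2.imwrite("pics/t3.png",cv2.resize(c["image"][170:310,380:540,::-1],None,fx=3,fy=3))
E
```

```text
11.9667 [0.50764399 0.09191257 0.19280371] 0.08088847131918861
roll [ 0.5073 -0.1852  0.0553] [0.0172 0.0176 0.0021] ((0.5076339840888977, -0.18547150492668152), 0.030087580904364586)
spare [ 0.5341 -0.295   0.0552] [0.0171 0.0176 0.0022] ((0.5343084335327148, -0.2961845397949219), 0.030175264924764633)
```

View pics/t3.png

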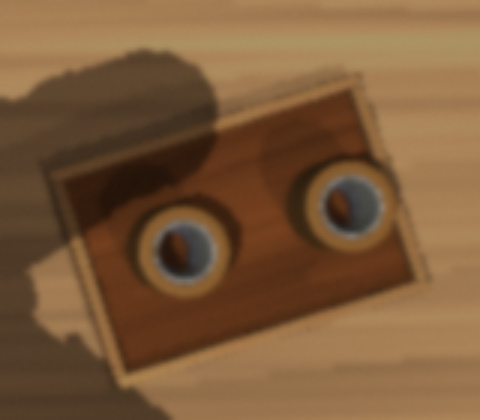

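The roll lies flat in the empty half (crop (183,252)), at the same top height as the spare (0.055). The spare at (350,205) hasn't moved.

```bash
python3 -c "
from plant import r
print(r.close_job())"
```

```text
the job is handed in; nothing more can be done
None
```

The roll came free after a 65° anticlockwise turn and now lies flat and released in the tray's empty half, with the spare roll unmoved; the job is handed in, but no verdict was returned.

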